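Put the tipped carton away in the drawer

ROBOT

A 6-joint arm with a two-finger parallel gripper is mounted at the origin on a cart in front of the work surface, level with it; the furniture and walls round the work are solid. World frame = base frame: x ahead of the robot, y to its left, z up, the work surface at z = 0. Lengths are in m, angles in rad, forces in N, time in s.
With the tool pointing down it reaches from about 0.25 to 0.725 m from the base axis. Payload 4 kg.
Tool frame: the origin (TCP) lies at the very end of the fingers, on their centre line; the grasp point (between the pads) lies 19 mm behind it; z points along the fingers, y is the line along which they close (so a half turn about z gives the same grasp; the last joint's range is limited). The gripper opens to 85 mm and grips with 20 to 120 N. Pads are 22 mm wide; open, the fingers measure 114 mm over their backs; the gripper's body (76 mm by 85 mm) begins 54 mm behind the grasp point. The pads swing forward as they close: fully open they stand 13 mm farther back than shut.
Start: joints at [1.242, 0.241, 0.005, 1.335, 0, 1.571], TCP at [0.161, 0.473, 0.231] pointing down, gripper open.
Joint ranges: [-2.72, 2.72], [-1.05, 1.87], [-1.09, 1.28], [-1.99, 2.15], [-1.42, 1.44], [-3.14, 3.14]. Speed limits (rad/s): [2.79, 2.79, 3.14, 3.14, 3.14, 3.14].

INTERFACE

Orientations are given as [roll, pitch, yaw] about the fixed x, y, z axes, in that order (R = Rz(yaw) Ry(pitch) Rx(roll)).
In Python, from plant import r, camera, camera_model gives the robot as it stands.
- The arm moves only by the tool play_rows, never from a script. Its argument "motion" is a list of rows, each a list of 3 entries, a list of its own where there are three numbers: the closure, from 0 (fully open) to 1 (shut), then the shift along the tool's x, y, z in cm, then the turn, a rotation vector about the tool's x, y, z in degrees. A call has 1 to 20 rows; each row shifts and turns the commanded pose from where the row before left it, along the tool's axes as they then stand; what a row does not reach is not made up. A row lasts 1/12 s, in which the tool goes at most 41.7 mm and 7.16 degrees, less where a joint would pass 70% of its speed; a pose out of reach is approached as far as the arm can. A call is refused whole if a number of a shift passes 4.17 or a number of a turn 7.16, either way. A call with a gripper value outside its range is refused whole. The fingers move at their own pace and stop on an object; the grip force is fixed at half the most. Time passes only in rows, so rows that do not move let the fingers close. It gives the time, the measured TCP pose, the force, the opening and the grip force at its end, in the units of the state.
- r.state(): the state, without advancing time (a new reading comes with each control period).
- camera(name): name is "scene" or "top" or "wrist"; returns the picture (384x512x3 uint8, blue, green, red); there is no depth.
- camera_model(name): a dict with "fx", "fy", "cx", "cy" (pixels), "rvec" (rotation vector, rad) and "tvec" (3), from world to camera coordinates, as OpenCV has them; the wrist camera has in their place "T_tool_cam" (4x4, takes a point from camera to tool coordinates, whose origin is the TCP and whose axes are the flange's). Camera axes: x right, y down, z forward; pixel columns grow to the right and rows downward; lengths in m; the calibration is good to about 2 mm. The wrist camera is an equidistant fisheye: a pixel r from the principal point sees the ray r / f radians off the axis. A picture is of the moment at which its call begins: read the wrist's pose just before it. camera_model takes no time and is no camera call.
- r.hand_in(): hands the job in; it is judged then, once.
The state is a dict: "time": time; "q": joint angles; "joint_velocities": joint speeds; "tau": joint torques, N m; "eef_pos": TCP position; "orientation": TCP orientation; "wrist_force": force on the tool from outside, world axes, zero at the start; "moment": the same for the moment, N m; "opening": finger opening in m; "grasp_force": force on a finger pad.
Only numpy, scipy, OpenCV 4.12 (cv2) and the standard library are available. Lean on these libraries where they do the work, as an engineer would, in place of code of your own. Each camera call takes 0.05 s, during which the arm holds its last target. There are 200 camera calls.

TASK

The small carton has been knocked over on the worktop. First stand it upright on the worktop and let go of it; then take it again, stand it upright on the floor of the open drawer, in the empty gap in the front row between the two bottles, let go, and slide the drawer fully shut. Keep the bottles beside it standing, and leave the things on the worktop where they are.

Things in the scene. Friction and masses are not known exactly. Their poses are not given: they have to be found in the camera images.
- carton: Small printed white card carton, rigid, 38 x 58 x 86 mm (its own x, y, z), about 0.12 kg. Origin: centre of its bottom face; its z axis points from the bottom to its top face along the 86 mm length. At the start it lies on the worktop on a narrow (38 x 86 mm) side: 58 mm high, 38 mm wide (its x axis, horizontal), z axis level, top end pointing roughly towards the robot or to the robot's right.
- carton_mid (a point): The middle of the carton, on its long axis 43 mm above the bottom face; axes as the carton's.
- unit_drawer0 (a joint): Opening of the drawer of the light wooden countertop drawer unit (m): 0 shut, at most 0.15, 0.118 to 0.142 at the start. It slides level, with light friction (about 1 N), and has no catch. The unit is fixed, 220 mm deep, 280 mm wide, 145 mm high, and faces the robot, turned by up to 6 degrees.
- gap (a point): On the drawer's inner floor (22 mm above the worktop), middle of the front row's gap; moves with the drawer. x points into the unit (opening is -x), y left along the front, z up. The bottles left and right stand about 88 mm off. Inside of drawer front 52 mm away (-x), back-row bottles about 75 mm (+x). Walls rise 101 mm above this floor, front panel 110; 238 mm wide inside.
- unit_drawer0_handle (a point): Middle of the drawer's handle bar (steel, 120 mm long, level along the front), 35 mm out from the front panel and 107 mm above the worktop; moves with the drawer. Axes as point gap's. The front panel's top edge is 25 mm above it, the unit's top 38 mm above it.
- bottle_left: Squeeze bottle, 32 mm across, 87 mm high (body 67 mm), standing loose in the drawer left of the gap; origin under its centre, z up.
- bottle_right: The same, right of the gap.
- timer: Round kitchen timer, 68 mm across, 53 mm high, standing behind the carton; origin under its centre. Bystander.
- muffin: Muffin in a paper case, 68 mm across, 35 mm high, standing behind the carton; origin under its centre. Bystander.
- teaspoon_1: Steel teaspoon, 132 x 26 x 9 mm, lying near the front edge to the right; origin under its centre, x along it. Bystander.
There are look-alikes about, which are no part of the job. What is shaped like the carton but black or turquoise is not meant.

How it is judged:
On the way, in this order (a step that is already met when the one before it is completed fails the run):
1. the carton stands upright on the worktop, let go (angle between carton's own z axis and vertical below 0.12 rad and contact force between the fingers and carton below 0.05 N and linear speed of carton below 0.03 m/s and height (world z) of carton between -0.006 and 0.008 m), for 0.2 s.
2. the carton stands upright in the gap in the open drawer, let go (angle between carton's own z axis and vertical below 0.12 rad and contact force between the fingers and carton below 0.05 N and linear speed of carton below 0.03 m/s and x of carton in the frame of gap between -0.04 and 0.045 m and y of carton in the frame of gap between -0.055 and 0.055 m and z of carton in the frame of gap between -0.005 and 0.008 m and value of joint unit_drawer0 above 0.05 m), for 0.2 s.
At the end, for the whole second after the job is handed in: Drawer shut (under 6 mm open). Carton in it at rest, let go, upright within 0.12 rad, bottom on the drawer floor (-5 to +8 mm), -40 to +45 mm (front to back) and within 55 mm (sideways) of the gap's middle. Bottles left and right upright within 0.15 rad (angle between carton's own z axis and vertical below 0.12 rad and contact force between the fingers and carton below 0.05 N and linear speed of carton below 0.03 m/s and x of carton in the frame of gap between -0.04 and 0.045 m and y of carton in the frame of gap between -0.055 and 0.055 m and z of carton in the frame of gap between -0.005 and 0.008 m and value of joint unit_drawer0 below 0.006 m and angle between each of bottle_left, bottle_right's own z axis and vertical below 0.15 rad); the robot touches nothing.
It fails at once if the timer, the muffin or the teaspoon is shifted by more than 40 mm (distance of any of timer, muffin, teaspoon_1 from where it was at the start of the episode above 0.04 m).
It also fails if it takes over 64 s, if anything falls off the work surface, if the arm or the gripper's body presses on something with over 40 N, if the wrist force passes 120 N, or if a joint passes its speed limit or range.

## Working session

There is one attempt and no reset: what is moved stays moved. The work goes in short steps, Python scripts to look and compute and a tool call to move; the robot and the scene stay as the last step left them, time stands still between calls to the robot, and variables do not carry over. Pictures are saved under pics/ and viewed, at most 10 in all, crops included, and the job is handed in when it is done.

Besides the shell and the picture viewer there is one more tool, called after "Request:" in YAML: its name, and indented under it one key for each argument. play_rows: Moves the arm, as the interface text tells. Its arguments: {"type":"object","properties":{"motion":{"type":"array","items":{"type":"array"}}},"required":["motion"]}

```bash
mkdir -p pics; ls
python3 - <<'E'
from plant import r,camera,camera_model
import cv2
s=r.state();print(s)
for n in("scene","top"):
    cv2.imwrite(f"pics/{n}0.png",camera(n));print(n,camera_model(n))
print(camera_model("wrist"))
E
```

```text
pics
{'time': 0.0, 'q': array([ 1.24201458e+00,  2.41382877e-01,  3.68506833e-03,  1.33518741e+00,
       -3.76921311e-05,  1.57077034e+00]), 'joint_velocities': array([ 0.00042463, -0.00096883, -0.0004861 , -0.00036573,  0.00016329,
        0.00046839]), 'tau': array([-5.31764363e-05, -3.72320187e+01,  2.52407724e+01,  1.70220563e-02,
       -8.51071218e-05,  3.25420203e-06]), 'eef_pos': array([0.16124731, 0.47260293, 0.23041304]), 'orientation': array([-3.13950376e+00,  3.76377648e-05,  2.81283697e+00]), 'wrist_force': array([ 0.16351882, -0.31444674,  0.39743738]), 'moment': array([ 0.00679155, -0.03484998,  0.04951062]), 'grasp_force': 0.0, 'opening': 0.08571975717802674}
scene {'fx': 370.689712878314, 'fy': 370.689712878314, 'cx': 258.23104275707476, 'cy': 196.6730812376986, 'rvec': array([ 2.35130405, -0.68486927,  0.24850103]), 'tvec': array([-0.48067913,  0.23506543,  1.03252394])}
top {'fx': 459.52841229592786, 'fy': 459.52841229592786, 'cx': 258.6878993003877, 'cy': 180.95794419950653, 'rvec': array([ 2.18860042, -2.17895495,  0.12849016]), 'tvec': array([-0.09277665,  0.56276694,  1.4407974 ])}
{'fx': 297.3186396354542, 'fy': 297.3186396354542, 'cx': 253.93397415418116, 'cy': 188.79781031736565, 'T_tool_cam': array([[-1.33024268e-04, -9.64251240e-01, -2.64989676e-01,
         6.74310335e-02],
       [ 9.99999648e-01, -3.47729989e-04,  7.63331069e-04,
         8.17806852e-05],
       [-8.28187787e-04, -2.64989481e-01,  9.64250947e-01,
        -1.42741786e-01],
       [ 0.00000000e+00,  0.00000000e+00,  0.00000000e+00,
         1.00000000e+00]])}
```

View pics/top0.png

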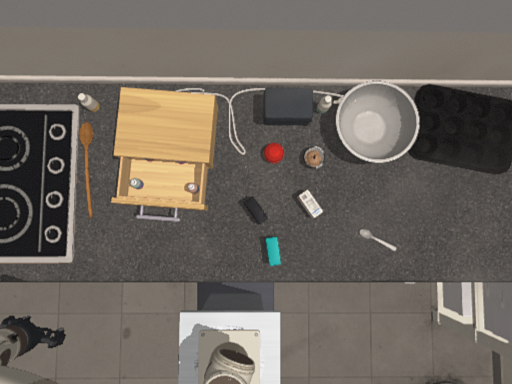

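View pics/scene0.png

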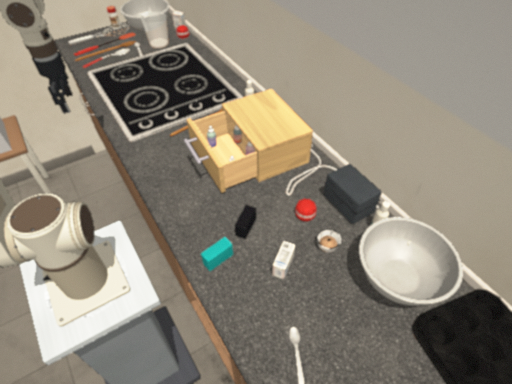

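The top view shows the white carton at about (311,204), the muffin at (314,157), the timer at (274,152), the drawer bottles at (136,184) and (192,187), the handle bar at about (158,217), and the turquoise and black look-alikes at (273,250) and (256,209). I'll zoom in on the carton and drawer.

```bash
cat > h.py <<'E'
import numpy as np,cv2
from plant import r,camera,camera_model
def ray2plane(n,uv,z):
    m=camera_model(n);R=cv2.Rodrigues(np.array(m['rvec']))[0];c=-R.T@m['tvec']
    d=R.T@np.array([(uv[0]-m['cx'])/m['fx'],(uv[1]-m['cy'])/m['fy'],1]);return c+d*(z-c[2])/d[2]
def proj(n,P):
    m=camera_model(n);K=np.array([[m['fx'],0,m['cx']],[0,m['fy'],m['cy']],[0,0,1.]])
    return cv2.projectPoints(np.array(P,float).reshape(-1,3),m['rvec'],m['tvec'],K,None)[0].reshape(-1,2)
E
python3 - <<'E'
from h import *
im=cv2.imread("pics/top0.png")
a=cv2.resize(im[180:230,285:345],(480,400),interpolation=2)
b=cv2.resize(im[150:225,105:220],(613,400),interpolation=2)
sc=cv2.imread("pics/scene0.png")
c=cv2.resize(sc[225:290,255:315],(369,400),interpolation=2)
o=np.zeros((600,800,3),np.uint8)
o[:333,:400]=cv2.resize(a,(400,333));o[:333,400:707]=cv2.resize(c,(307,333));o[335:600,:406]=cv2.resize(b,(406,265))
cv2.imwrite("pics/crop0.png",o)
for u,z in[((311,204),.058),((314,157),.035),((274,152),.05),((136,184),.109),((192,187),.109),((139,213),.107),((178,218),.107),((118,203),.132),((206,208),.132)]:print(u,ray2plane("top",u,z).round(3))
E
```

```text
(311, 204) [ 0.489 -0.253  0.058]
(314, 157) [ 0.641 -0.267  0.035]
(274, 152) [ 0.653 -0.138  0.05 ]
(136, 184) [0.544 0.279 0.109]
(192, 187) [0.536 0.112 0.109]
(139, 213) [0.458 0.268 0.107]
(178, 218) [0.443 0.152 0.107]
(118, 203) [0.486 0.325 0.132]
(206, 208) [0.472 0.067 0.132]
```

View pics/crop0.png

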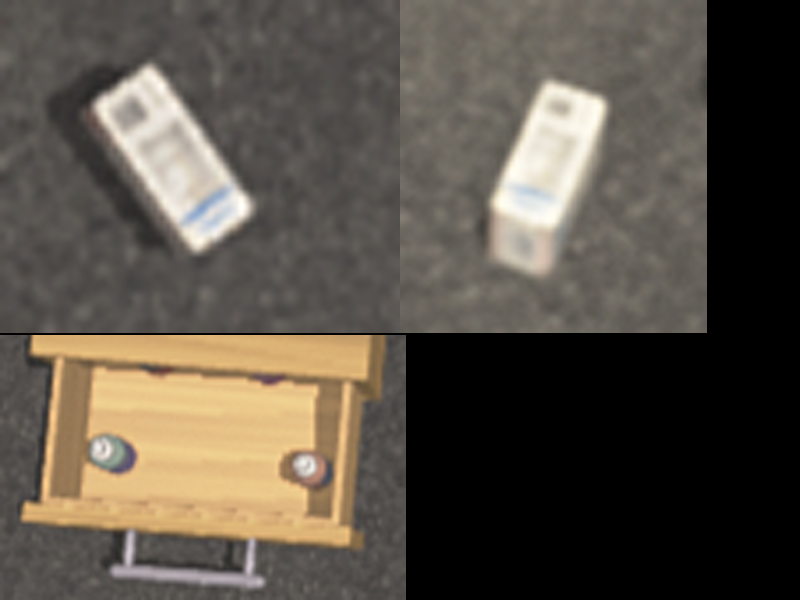

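The crop shows the carton's top face with corners at about (95,103), (150,65), (253,210) and (197,252), and its blue-band top end at the lower right. The bottle caps are at (101,451) and (306,467), and the handle bar runs from (113,571) to (262,582).

Run:
```python
from h import *
s=400/60
f=lambda p,s,o:((p[0]+.5)/s-.5+o[0],(p[1]+.5)/s-.5+o[1])
C=[ray2plane("top",f(p,s,(285,180)),.058)[:2] for p in[(93,104),(151,64),(255,211),(196,254)]]
C=np.array(C);print(C.round(4),C.mean(0));d=(C[2]+C[3]-C[0]-C[1])/2;print("t",d,np.linalg.norm(d),np.degrees(np.arctan2(d[1],d[0])),"w",np.linalg.norm(C[1]-C[0]),np.linalg.norm(C[2]-C[3]))
s=406/115
for p,z in[((101,451),.109),((306,467),.109),((113,571),.107),((262,582),.107),((22,515),.132),((352,543),.132),((22,503),.132),((352,526),.132)]:print(p,ray2plane("top",f((p[0],p[1]-335),s,(105,150)),z).round(4))
```

```text
[[ 0.5163 -0.2143]
 [ 0.5353 -0.2417]
 [ 0.4665 -0.2901]
 [ 0.4464 -0.2622]] [ 0.49113387 -0.25208695]
t [-0.06934957 -0.0481154 ] 0.08440648981398584 -145.24671343568184 w 0.03331578579108862 0.03439074404840067
(101, 451) [0.5487 0.2877 0.109 ]
(306, 467) [0.536  0.1139 0.109 ]
(113, 571) [0.4472 0.2752 0.107 ]
(262, 582) [0.4384 0.1496 0.107 ]
(22, 515) [0.4929 0.3457 0.132 ]
(352, 543) [0.4708 0.0718 0.132 ]
(22, 503) [0.5029 0.346  0.132 ]
(352, 526) [0.485 0.072 0.132]
```

```bash
cat >> h.py <<'E'
from scipy.spatial.transform import Rotation as Ro
from scipy.linalg import logm,expm
def T(p,R):
    M=np.eye(4);M[:3,:3]=R.as_matrix();M[:3,3]=p;return M
def cur():
    s=r.state();return T(s['eef_pos'],Ro.from_euler('xyz',s['orientation']))
def tool(p,yaw,tilt=0):  # tilt: turn about tool y, deg
    return T(p,Ro.from_euler('z',yaw,degrees=True)*Ro.from_euler('x',180,degrees=True)*Ro.from_euler('y',tilt,degrees=True))
def go(A,B,n=None):
    L=np.real(logm(np.linalg.inv(A)@B))
    if n is None:n=1
    while True:
        E=expm(L/n);sh=E[:3,3]*100;t=Ro.from_matrix(E[:3,:3]).as_rotvec(degrees=True)
        if np.linalg.norm(sh)<4.1 and np.linalg.norm(t)<7.1:break
        n+=1
    print(n,"rows",sh.round(3),t.round(3));return B
# carton
c=np.array([.491,-.252]);ty=34.8;t=-np.array([np.cos(np.radians(ty)),np.sin(np.radians(ty))])
E
python3 - <<'E'
from h import *
A=cur()
g=np.r_[c+.012*t,.032]           # grasp point
G=tool([0,0,0],ty,45); G[:3,3]=g+.019*G[:3,2]
P=G.copy();P[:3,3]-=.12*G[:3,2]
print(G[:3,3],P[:3,3])
U=tool(P[:3,3]+[0,0,.1],ty,0)
go(A,U,25);go(U,P);go(P,G)
E
```

```text
[ 0.49217837 -0.25118101  0.01856497] [ 0.42250155 -0.29960766  0.10341778]
25 rows [-3.987  0.573  0.109] [-2.000e-03  5.000e-03  5.054e+00]
7 rows [-0.484  0.     1.383] [-0.     6.429  0.   ]
3 rows [0. 0. 4.] [-0.  0. -0.]
```

Request:
play_rows:
  motion:
    - [0,[-4.0,0.57,0.1],[0,0,5.05]]
    - [0,[-4.0,0.57,0.1],[0,0,5.05]]
    - [0,[-4.0,0.57,0.1],[0,0,5.05]]
    - [0,[-4.0,0.57,0.1],[0,0,5.05]]
    - [0,[-4.0,0.57,0.1],[0,0,5.05]]
    - [0,[-4.0,0.57,0.1],[0,0,5.05]]
    - [0,[-4.0,0.57,0.1],[0,0,5.05]]
    - [0,[-4.0,0.57,0.1],[0,0,5.05]]
    - [0,[-4.0,0.57,0.1],[0,0,5.05]]
    - [0,[-4.0,0.57,0.1],[0,0,5.05]]
    - [0,[-4.0,0.57,0.1],[0,0,5.05]]
    - [0,[-4.0,0.57,0.1],[0,0,5.05]]
    - [0,[-4.0,0.57,0.1],[0,0,5.05]]
    - [0,[-4.0,0.57,0.1],[0,0,5.05]]
    - [0,[-4.0,0.57,0.1],[0,0,5.05]]
    - [0,[-4.0,0.57,0.1],[0,0,5.05]]
    - [0,[-4.0,0.57,0.1],[0,0,5.05]]
    - [0,[-4.0,0.57,0.1],[0,0,5.05]]
    - [0,[-4.0,0.57,0.1],[0,0,5.05]]
    - [0,[-4.0,0.57,0.1],[0,0,5.05]]

```text
time: 1.77
eef_pos: [0.5286, -0.1335, 0.2105]
orientation: [-3.141, 0.0, 1.046]
wrist_force: [0.5, -0.3, -1.0]
opening: 0.0853
grasp_force: 0.0
```

Request:
play_rows:
  motion:
    - [0,[-4.0,0.57,0.1],[0,0,5.05]]
    - [0,[-4.0,0.57,0.1],[0,0,5.05]]
    - [0,[-4.0,0.57,0.1],[0,0,5.05]]
    - [0,[-4.0,0.57,0.1],[0,0,5.05]]
    - [0,[-4.0,0.57,0.1],[0,0,5.05]]
    - [0,[0,0,0],[0,0,0]]
    - [0,[0,0,0],[0,0,0]]

```text
time: 2.35
eef_pos: [0.4216, -0.3032, 0.2058]
orientation: [-3.14, 0.0, 0.605]
wrist_force: [0.8, -0.0, 0.3]
opening: 0.0857
grasp_force: 0.0
```

Run:
```python
from h import *
A=cur();s=r.state();print(s['q'].round(3),s['time'])
im=camera("wrist");cv2.imwrite("pics/w1.png",im)
m=camera_model("wrist")
# predicted pixel of carton top-face corners
Tc=A@m['T_tool_cam']
n=np.array([-t[1],t[0]])
for a,b in[(-.043,-.019),(-.043,.019),(.043,.019),(.043,-.019)]:
    P=np.r_[c+a*t+b*n,.058,1];p=(np.linalg.inv(Tc)@P)[:3]
    th=np.arctan2(np.hypot(p[0],p[1]),p[2]);k=m['fx']*th/np.hypot(p[0],p[1]);uv=(p[:2]*k+[m['cx'],m['cy']]);print(uv.round(1))
    cv2.circle(im,tuple(int(v) for v in uv.round()),3,(0,0,255),1)
cv2.imwrite("pics/w1.png",im)
```

```text
[-0.624  0.292  0.007  1.287  0.     1.913] 2.35
[232.1  46.6]
[271.6  46.4]
[271.5 133.3]
[232.6 133.5]
```

View pics/w1.png

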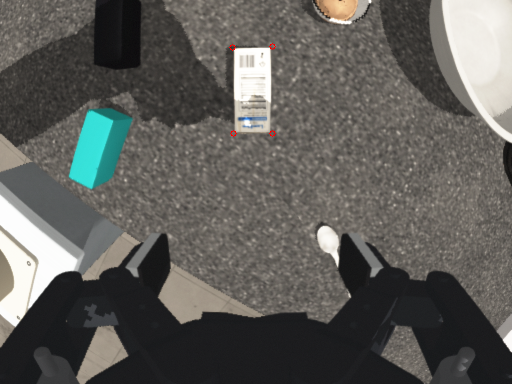

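The wrist picture shows the carton from (232,46) to (271,133). The predicted corners fall on its real ones to within about 2 px, so the estimate holds. The muffin is at (340,5) and the teaspoon head at (327,237), both clear.

Run:
```python
from h import *
A=cur()
g=np.r_[c+.012*t,.032]
G=tool([0,0,0],ty,45); G[:3,3]=g+.019*G[:3,2]
P=G.copy();P[:3,3]-=.12*G[:3,2]
go(A,P,8);go(P,G,4)
```

```text
8 rows [-0.427 -0.027  1.243] [-0.008  5.623  0.   ]
4 rows [0. 0. 3.] [-0.  0. -0.]
```

Request:
play_rows:
  motion:
    - [0,[-0.43,-0.03,1.24],[0,5.62,0]]
    - [0,[-0.43,-0.03,1.24],[0,5.62,0]]
    - [0,[-0.43,-0.03,1.24],[0,5.62,0]]
    - [0,[-0.43,-0.03,1.24],[0,5.62,0]]
    - [0,[-0.43,-0.03,1.24],[0,5.62,0]]
    - [0,[-0.43,-0.03,1.24],[0,5.62,0]]
    - [0,[-0.43,-0.03,1.24],[0,5.62,0]]
    - [0,[-0.43,-0.03,1.24],[0,5.62,0]]
    - [0,[0,0,0],[0,0,0]]
    - [0,[0,0,0],[0,0,0]]

```text
time: 3.23
eef_pos: [0.4226, -0.2978, 0.1024]
orientation: [-3.135, -0.783, 0.606]
wrist_force: [0.1, -1.0, 0.2]
opening: 0.0853
grasp_force: 0.0
```

Run:
```python
from h import *
A=cur();print(r.state()['q'].round(2))
g=np.r_[c+.012*t,.032]
G=tool([0,0,0],ty,45); G[:3,3]=g+.019*G[:3,2]
go(A,G,6)
```

```text
[-1.04  0.44 -0.33  0.88  0.78  1.46]
6 rows [0.002 0.03  1.974] [-0.054  0.019 -0.012]
```

Request:
play_rows:
  motion:
    - [0,[0,0.03,2.0],[0,0,0]]
    - [0,[0,0.03,2.0],[0,0,0]]
    - [0,[0,0.03,2.0],[0,0,0]]
    - [0,[0,0.03,2.0],[0,0,0]]
    - [0,[0,0.03,2.0],[0,0,0]]
    - [0,[0,0.03,1.9],[0,0,0]]
    - [0,[0,0,0],[0,0,0]]
    - [1,[0,0,0],[0,0,0]]
    - [1,[0,0,0],[0,0,0]]
    - [1,[0,0,0],[0,0,0]]
    - [1,[0,0,0],[0,0,0]]
    - [1,[0,0,0],[0,0,0]]
    - [1,[0,0,0],[0,0,0]]
    - [1,[0,0,0],[0,0,0]]

```text
time: 4.4
eef_pos: [0.4932, -0.2536, 0.0212]
orientation: [3.139, -0.786, 0.61]
wrist_force: [-1.9, -1.3, 7.1]
opening: 0.0375
grasp_force: 60.3
```

```bash
cat >> h.py <<'E'
def pose_after():
    G0=T([.4932,-.2536,.0212],Ro.from_euler('xyz',[3.139,-.786,.610]))
    B=np.r_[c-.043*t,.029]; return np.linalg.inv(G0)@np.r_[B,1]   # carton bottom centre in tool
def placed(xy,z):
    G=tool([0,0,0],ty,-45);G[:3,3]=np.r_[xy,z]-(G@pose_after())[:3];return G
E
python3 - <<'E'
from h import *
A=cur()
D=placed(c+.05*t,.001);H=D.copy();H[2,3]+=.06
L=A.copy();L[2,3]+=.08
print(D[:3,3],c+.05*t)
go(A,L,4);go(L,H,16);go(H,D,6)
E
```

```text
[ 0.44499387 -0.28704616  0.04311334] [ 0.44994254 -0.28053568]
4 rows [ 1.416  0.004 -1.413] [-0. -0. -0.]
16 rows [-0.406 -0.001 -0.034] [ 8.000e-03 -5.629e+00  4.000e-03]
6 rows [ 0.707 -0.     0.707] [-0.  0. -0.]
```

Request:
play_rows:
  motion:
    - [1,[1.42,0,-1.42],[0,0,0]]
    - [1,[1.42,0,-1.42],[0,0,0]]
    - [1,[1.42,0,-1.42],[0,0,0]]
    - [1,[1.42,0,-1.42],[0,0,0]]
    - [1,[-0.41,0,-0.03],[0,-5.63,0]]
    - [1,[-0.41,0,-0.03],[0,-5.63,0]]
    - [1,[-0.41,0,-0.03],[0,-5.63,0]]
    - [1,[-0.41,0,-0.03],[0,-5.63,0]]
    - [1,[-0.41,0,-0.03],[0,-5.63,0]]
    - [1,[-0.41,0,-0.03],[0,-5.63,0]]
    - [1,[-0.41,0,-0.03],[0,-5.63,0]]
    - [1,[-0.41,0,-0.03],[0,-5.63,0]]
    - [1,[-0.41,0,-0.03],[0,-5.63,0]]
    - [1,[-0.41,0,-0.03],[0,-5.63,0]]
    - [1,[-0.41,0,-0.03],[0,-5.63,0]]
    - [1,[-0.41,0,-0.03],[0,-5.63,0]]
    - [1,[-0.41,0,-0.03],[0,-5.63,0]]
    - [1,[-0.41,0,-0.03],[0,-5.63,0]]
    - [1,[-0.41,0,-0.03],[0,-5.63,0]]
    - [1,[-0.41,0,-0.03],[0,-5.63,0]]

```text
time: 6.07
eef_pos: [0.4445, -0.2868, 0.1019]
orientation: [3.14, 0.791, 0.608]
wrist_force: [0.9, -0.6, -1.7]
opening: 0.0378
grasp_force: 60.2
```

Request:
play_rows:
  motion:
    - [1,[0,0,0],[0,0,0]]
    - [1,[0,0,0],[0,0,0]]

```text
time: 6.23
eef_pos: [0.4441, -0.2859, 0.0991]
orientation: [-3.137, 0.788, 0.613]
wrist_force: [0.9, 0.2, -1.8]
opening: 0.0374
grasp_force: 60.4
```

Run:
```python
from h import *
A=cur();print(r.state()['q'].round(2),A[:3,3])
D=placed(c+.05*t,.001);go(A,D,6)
im=camera("scene");a=cv2.resize(im[190:320,220:350],(600,600),interpolation=2);cv2.imwrite("pics/s2.png",a)
```

```text
[-0.26  0.8   0.28  1.63 -0.57  2.45] [ 0.44409732 -0.28588558  0.09907555]
6 rows [0.661 0.026 0.658] [-0.007  0.022  0.04 ]
```

View pics/s2.png

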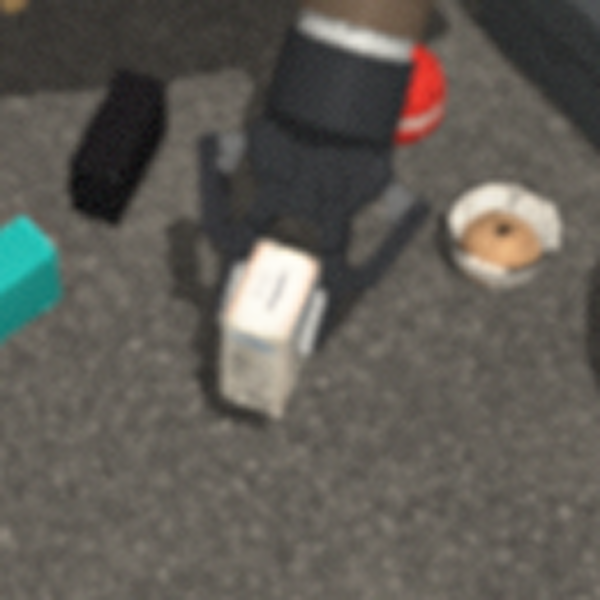

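The crop shows the carton held upright at about (265,330). The timer (420,95) and muffin (505,235) are untouched. I'll lower it now.

Request:
play_rows:
  motion:
    - [1,[0.66,0.03,0.66],[0,0,0]]
    - [1,[0.66,0.03,0.66],[0,0,0]]
    - [1,[0.66,0.03,0.66],[0,0,0]]
    - [1,[0.66,0.03,0.66],[0,0,0]]
    - [1,[0.66,0.03,0.66],[0,0,0]]
    - [1,[0.66,0.03,0.66],[0,0,0]]
    - [1,[0,0,0],[0,0,0]]
    - [1,[0,0,0],[0,0,0]]

```text
time: 6.95
eef_pos: [0.4446, -0.2879, 0.0448]
orientation: [-3.139, 0.789, 0.611]
wrist_force: [-0.2, -0.8, -1.2]
opening: 0.0375
grasp_force: 60.4
```

Request:
play_rows:
  motion:
    - [1,[0.14,0,0.14],[0,0,0]]
    - [1,[0,0,0],[0,0,0]]
    - [1,[0,0,0],[0,0,0]]

```text
time: 7.2
eef_pos: [0.4455, -0.288, 0.0439]
orientation: [3.141, 0.787, 0.609]
wrist_force: [-0.3, 0.7, -1.5]
opening: 0.0374
grasp_force: 60.4
```

Request:
play_rows:
  motion:
    - [1,[0.14,0,0.14],[0,0,0]]
    - [1,[0,0,0],[0,0,0]]
    - [1,[0,0,0],[0,0,0]]

```text
time: 7.45
eef_pos: [0.4453, -0.288, 0.0418]
orientation: [3.141, 0.787, 0.609]
wrist_force: [0.0, 0.1, -1.4]
opening: 0.0378
grasp_force: 60.4
```

Request:
play_rows:
  motion:
    - [1,[0.14,0,0.14],[0,0,0]]
    - [1,[0,0,0],[0,0,0]]
    - [1,[0,0,0],[0,0,0]]

```text
time: 7.7
eef_pos: [0.4453, -0.2881, 0.0417]
orientation: [3.141, 0.788, 0.61]
wrist_force: [-0.1, 2.2, 8.2]
opening: 0.0377
grasp_force: 61.2
```

Contact. Open, wait, then back out along the tool axis.

Request:
play_rows:
  motion:
    - [0,[0,0,0],[0,0,0]]
    - [0,[0,0,0],[0,0,0]]
    - [0,[0,0,0],[0,0,0]]
    - [0,[0,0,0],[0,0,0]]
    - [0,[0,0,0],[0,0,0]]
    - [0,[0,0,0],[0,0,0]]
    - [0,[0,0,0],[0,0,0]]
    - [0,[0,0,0],[0,0,0]]
    - [0,[0,0,-1],[0,0,0]]
    - [0,[0,0,-2],[0,0,0]]
    - [0,[0,0,-3],[0,0,0]]
    - [0,[0,0,-3],[0,0,0]]
    - [0,[0,0,-3],[0,0,0]]
    - [0,[0,0,-3],[0,0,0]]
    - [0,[0,0,0],[0,0,0]]

```text
time: 8.95
eef_pos: [0.5365, -0.2253, 0.1493]
orientation: [3.133, 0.781, 0.607]
wrist_force: [-0.7, -0.6, 1.0]
opening: 0.0854
grasp_force: 0.0
```

Run:
```python
from h import *
A=cur();print(r.state()['q'].round(2),A[:3,3])
# regrasp from above: carton expected centre
G0=T([.4453,-.2881,.0417],Ro.from_euler('xyz',[3.141,.788,.610]))
b=(G0@pose_after())[:3];print("bottom",b)
H=tool([b[0],b[1],.18],ty,0)
go(A,H)
H=tool([b[0]+.03,b[1]+.02,.25],ty,0);go(A,H)
w=camera("wrist");m=camera_model("wrist");Tc=A@m['T_tool_cam'];n=np.array([-t[1],t[0]])
tp=camera("top")
o=np.zeros((384,800,3),np.uint8);o[:,:512]=w
uv=proj("top",[[b[0],b[1],.086]])[0]
for a,d in[(-.029,-.019),(-.029,.019),(.029,.019),(.029,-.019)]:
    q=proj("top",[[*(b[:2]+a*t+d*n),.086]])[0]; print(q.round(1))
x,y=uv.astype(int)
o[:288,512:]=cv2.resize(tp[y-30:y+30,x-30:x+30],(288,288),interpolation=2);print(x-30,y-30)
cv2.imwrite("pics/w3.png",o)
```

```text
[-0.14  0.93  0.68  1.95 -0.51  2.56] [ 0.53654836 -0.22527212  0.14925963]
bottom [ 4.50149106e-01 -2.81651731e-01 -4.34484060e-04]
7 rows [-1.557 -0.045  0.246] [0.064 6.394 0.025]
7 rows [-1.523 -0.029 -0.907] [0.064 6.394 0.025]
[311.1 212. ]
[321.2 205. ]
[332.1 220.6]
[322.  227.7]
291 186
```

View pics/w3.png

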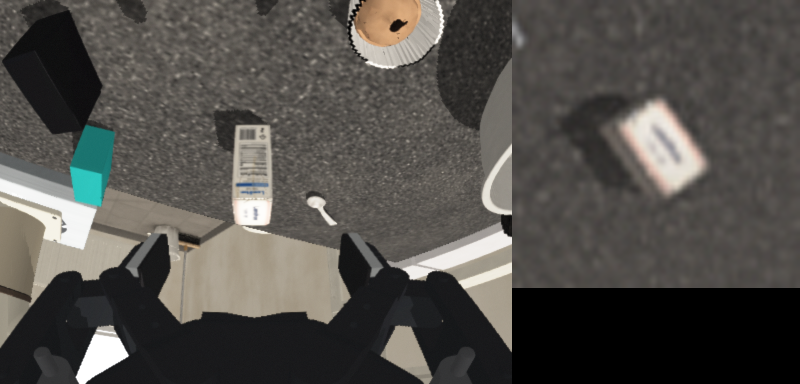

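The wrist view shows the carton standing at about (253,175), blue-band top end up. In the top crop its top face matches the prediction to about 2 mm. Step 1 is done, so I'll straighten the tool above it.

Request:
play_rows:
  motion:
    - [0,[-1.52,-0.03,-0.91],[0.06,6.39,0.03]]
    - [0,[-1.52,-0.03,-0.91],[0.06,6.39,0.03]]
    - [0,[-1.52,-0.03,-0.91],[0.06,6.39,0.03]]
    - [0,[-1.52,-0.03,-0.91],[0.06,6.39,0.03]]
    - [0,[-1.52,-0.03,-0.91],[0.06,6.39,0.03]]
    - [0,[-1.52,-0.03,-0.91],[0.06,6.39,0.03]]
    - [0,[-1.52,-0.03,-0.91],[0.06,6.39,0.03]]
    - [0,[0,0,0],[0,0,0]]
    - [0,[0,0,0],[0,0,0]]

```text
time: 9.8
eef_pos: [0.4737, -0.2652, 0.2471]
orientation: [-3.137, 0.007, 0.597]
wrist_force: [0.9, -0.1, 0.1]
opening: 0.0856
grasp_force: 0.0
```

Run:
```python
from h import *
A=cur()
b=[.450,-.283]
H=tool([b[0],b[1],.17],ty,0);go(A,H)
go(H,tool([b[0],b[1],.046],ty,0),5)
w=camera("wrist");m=camera_model("wrist");Tc=A@m['T_tool_cam'];n=np.array([-t[1],t[0]])
for a,d in[(-.029,-.019),(-.029,.019),(.029,.019),(.029,-.019)]:
    p=(np.linalg.inv(Tc)@np.r_[b[:2]+a*t+d*n,.086,1])[:3]
    th=np.arctan2(np.hypot(p[0],p[1]),p[2]);k=m['fx']*th/np.hypot(p[0],p[1]);uv=(p[:2]*k+[m['cx'],m['cy']])
    cv2.circle(w,tuple(int(v) for v in uv.round()),3,(0,0,255),1)
cv2.imwrite("pics/w4.png",w)
```

```text
3 rows [-0.974  0.051  2.573] [-0.092  0.14  -0.193]
5 rows [ 0.   -0.    2.48] [-0. -0. -0.]
```

View pics/w4.png

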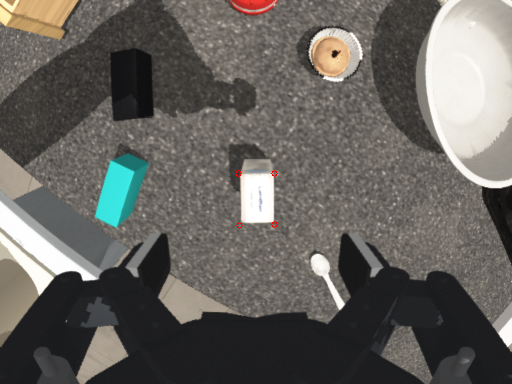

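The standing carton's top face, about (241–274, 172–224), matches the predicted marks to within about 2 mm. I'll go down and grasp it.

Request:
play_rows:
  motion:
    - [0,[-0.97,0.05,2.57],[-0.1,0.14,-0.2]]
    - [0,[-0.97,0.05,2.57],[-0.1,0.14,-0.2]]
    - [0,[-0.97,0.05,2.57],[-0.1,0.14,-0.2]]
    - [0,[0,0,0],[0,0,0]]
    - [0,[0,0,2.5],[0,0,0]]
    - [0,[0,0,2.5],[0,0,0]]
    - [0,[0,0,2.5],[0,0,0]]
    - [0,[0,0,2.5],[0,0,0]]
    - [0,[0,0,2.4],[0,0,0]]
    - [0,[0,0,0],[0,0,0]]
    - [0,[0,0,0],[0,0,0]]
    - [1,[0,0,0],[0,0,0]]
    - [1,[0,0,0],[0,0,0]]
    - [1,[0,0,0],[0,0,0]]
    - [1,[0,0,0],[0,0,0]]
    - [1,[0,0,0],[0,0,0]]
    - [1,[0,0,0],[0,0,0]]
    - [1,[0,0,0],[0,0,0]]

```text
time: 11.35
eef_pos: [0.4546, -0.2817, 0.0474]
orientation: [3.139, -0.002, 0.614]
wrist_force: [-0.4, 0.4, 6.2]
opening: 0.0375
grasp_force: 60.9
```

Run:
```python
from h import *
A=cur()
b=np.array([.450,-.282]);off=(np.linalg.inv(A)@np.r_[b,0,1])[:3];print("off",off)
L=A.copy();L[2,3]=.25
gap=np.array([.5425,.2008]);X=np.array([np.cos(np.radians(-4.2)),np.sin(np.radians(-4.2))])
K=tool([0,0,0],175.8);K[:3,3]=np.r_[gap-.004*X,.022]-(K[:3,:3]@off);K2=K.copy();K2[2,3]=.25
print(K[:3,3]);go(A,L);go(L,K2,24);go(K2,K,6)
```

```text
off [-0.00404962 -0.00255177  0.0473984 ]
[0.53465889 0.20393445 0.0693984 ]
5 rows [ 0.009  0.012 -4.052] [-0. -0. -0.]
24 rows [2.479 0.997 0.003] [ 0.009  0.006 -5.86 ]
6 rows [ 0.   -0.    3.01] [0. 0. 0.]
```

Request:
play_rows:
  motion:
    - [1,[0,0,-4.05],[0,0,0]]
    - [1,[0,0,-4.05],[0,0,0]]
    - [1,[0,0,-4.05],[0,0,0]]
    - [1,[0,0,-4.05],[0,0,0]]
    - [1,[0,0,-4.05],[0,0,0]]
    - [1,[0,0,0],[0,0,0]]
    - [1,[2.48,1.0,0],[0,0,-5.86]]
    - [1,[2.48,1.0,0],[0,0,-5.86]]
    - [1,[2.48,1.0,0],[0,0,-5.86]]
    - [1,[2.48,1.0,0],[0,0,-5.86]]
    - [1,[2.48,1.0,0],[0,0,-5.86]]
    - [1,[2.48,1.0,0],[0,0,-5.86]]
    - [1,[2.48,1.0,0],[0,0,-5.86]]
    - [1,[2.48,1.0,0],[0,0,-5.86]]
    - [1,[2.48,1.0,0],[0,0,-5.86]]
    - [1,[2.48,1.0,0],[0,0,-5.86]]
    - [1,[2.48,1.0,0],[0,0,-5.86]]
    - [1,[2.48,1.0,0],[0,0,-5.86]]

```text
time: 12.85
eef_pos: [0.665, -0.0655, 0.2471]
orientation: [-3.14, -0.001, 1.846]
wrist_force: [-0.2, -0.5, -1.9]
opening: 0.0378
grasp_force: 61.0
```

Request:
play_rows:
  motion:
    - [1,[2.48,1.0,0],[0,0,-5.86]]
    - [1,[2.48,1.0,0],[0,0,-5.86]]
    - [1,[2.48,1.0,0],[0,0,-5.86]]
    - [1,[2.48,1.0,0],[0,0,-5.86]]
    - [1,[2.48,1.0,0],[0,0,-5.86]]
    - [1,[2.48,1.0,0],[0,0,-5.86]]
    - [1,[2.48,1.0,0],[0,0,-5.86]]
    - [1,[2.48,1.0,0],[0,0,-5.86]]
    - [1,[2.48,1.0,0],[0,0,-5.86]]
    - [1,[2.48,1.0,0],[0,0,-5.86]]
    - [1,[2.48,1.0,0],[0,0,-5.86]]
    - [1,[2.48,1.0,0],[0,0,-5.86]]
    - [1,[0,0,0],[0,0,0]]
    - [1,[0,0,0],[0,0,0]]

```text
time: 14.02
eef_pos: [0.5326, 0.2055, 0.2484]
orientation: [-3.141, -0.0, 3.07]
wrist_force: [-0.1, -0.3, -1.0]
opening: 0.0374
grasp_force: 60.9
```

Run:
```python
from h import *
A=cur();print(A[:3,3])
K=tool([.5347,.2039,.0714],175.8);go(A,K,7)
w=camera("wrist");tp=camera("top")
o=np.zeros((384,800,3),np.uint8);o[:,:512]=w
o[:216,512:]=cv2.resize(tp[150:222,110:206],(288,216),interpolation=2)
cv2.imwrite("pics/w5.png",o)
```

```text
[0.53261007 0.20549688 0.24835443]
7 rows [-0.032 -0.02   2.528] [-0.002 -0.001  0.012]
```

View pics/w5.png

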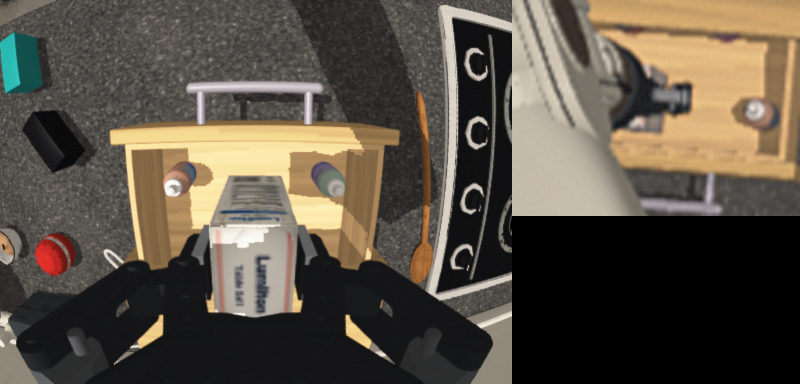

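The wrist view shows the carton square to the drawer and centred between the bottle caps at (174,187) and (336,187), whose middle is about 255. I'll lower it.

Request:
play_rows:
  motion:
    - [1,[-0.03,-0.02,2.5],[0,0,0]]
    - [1,[-0.03,-0.02,2.5],[0,0,0]]
    - [1,[-0.03,-0.02,2.5],[0,0,0]]
    - [1,[-0.03,-0.02,2.5],[0,0,0]]
    - [1,[-0.03,-0.02,2.5],[0,0,0]]
    - [1,[-0.03,-0.02,2.5],[0,0,0]]
    - [1,[-0.03,-0.02,2.5],[0,0,0]]
    - [1,[0,0,0],[0,0,0]]
    - [1,[0,0,0],[0,0,0]]

```text
time: 14.87
eef_pos: [0.5361, 0.2022, 0.0721]
orientation: [-3.141, -0.002, 3.066]
wrist_force: [0.4, 0.4, -2.4]
opening: 0.0375
grasp_force: 63.4
```

Request:
play_rows:
  motion:
    - [1,[0,0,0.15],[0,0,0]]
    - [1,[0,0,0],[0,0,0]]
    - [1,[0,0,0],[0,0,0]]

```text
time: 15.12
eef_pos: [0.5365, 0.2032, 0.0725]
orientation: [3.141, 0.001, 3.068]
wrist_force: [-0.8, 0.1, -2.1]
opening: 0.0374
grasp_force: 63.4
```

Request:
play_rows:
  motion:
    - [1,[0,0,0.2],[0,0,0]]
    - [1,[0,0,0],[0,0,0]]
    - [1,[0,0,0],[0,0,0]]

```text
time: 15.37
eef_pos: [0.5359, 0.2034, 0.0701]
orientation: [3.141, 0.001, 3.068]
wrist_force: [0.5, -0.9, -1.4]
opening: 0.0375
grasp_force: 63.4
```

Request:
play_rows:
  motion:
    - [1,[0,0,0.15],[0,0,0]]
    - [1,[0,0,0],[0,0,0]]
    - [1,[0,0,0],[0,0,0]]

```text
time: 15.62
eef_pos: [0.5359, 0.2034, 0.0685]
orientation: [3.141, 0.0, 3.068]
wrist_force: [-1.0, -0.7, -1.6]
opening: 0.0374
grasp_force: 63.5
```

Request:
play_rows:
  motion:
    - [1,[0,0,0.12],[0,0,0]]
    - [1,[0,0,0],[0,0,0]]
    - [1,[0,0,0],[0,0,0]]

```text
time: 15.87
eef_pos: [0.5366, 0.2034, 0.0684]
orientation: [3.141, 0.002, 3.068]
wrist_force: [-0.2, -2.4, 6.3]
opening: 0.0374
grasp_force: 64.0
```

Contact on the drawer floor. Open only part-way, because the bottles are close, then rise.

Request:
play_rows:
  motion:
    - [0.25,[0,0,0],[0,0,0]]
    - [0.25,[0,0,0],[0,0,0]]
    - [0.25,[0,0,0],[0,0,0]]
    - [0.25,[0,0,0],[0,0,0]]
    - [0.25,[0,0,0],[0,0,0]]
    - [0.25,[0,0,0],[0,0,0]]
    - [0.25,[0,0,-0.5],[0,0,0]]
    - [0.25,[0,0,-1.5],[0,0,0]]
    - [0.25,[0,0,-3],[0,0,0]]
    - [0.25,[0,0,-4],[0,0,0]]
    - [0.25,[0,0,-4],[0,0,0]]
    - [0.25,[0,0,-4],[0,0,0]]
    - [0.25,[0,0,-2],[0,0,0]]
    - [1,[4,0,0],[0,0,0]]
    - [1,[4,0,0],[0,0,0]]
    - [1,[4,0,0],[0,0,0]]
    - [1,[4,0,0],[0,0,0]]
    - [1,[1,0,0],[0,0,0]]
    - [1,[0,0,0],[0,0,0]]
    - [1,[0,0,0],[0,0,0]]

```text
time: 17.53
eef_pos: [0.3667, 0.2161, 0.2581]
orientation: [3.14, 0.003, 3.069]
wrist_force: [-0.1, -0.3, 0.6]
opening: -0.0004
grasp_force: 0.0
```

Run:
```python
from h import *
A=cur();print(A[:3,3],r.state()['opening'])
w=camera("wrist");tp=camera("top")
o=np.zeros((384,800,3),np.uint8);o[:,:512]=w
o[:216,512:]=cv2.resize(tp[150:222,110:206],(288,216),interpolation=2)
cv2.imwrite("pics/w6.png",o)
X=np.array([np.cos(np.radians(-4.2)),np.sin(np.radians(-4.2))])
h=np.array([.443,.2124]);B=tool([*(h-.04*X),.26],175.8);go(A,B)
C=B.copy();C[2,3]=.09;go(B,C)
```

```text
[0.36665073 0.21611729 0.25810324] -0.0003882619798170311
1 rows [-3.642  0.185 -0.179] [0.087 0.158 0.063]
5 rows [ 0.  -0.   3.4] [0. 0. 0.]
```

View pics/w6.png

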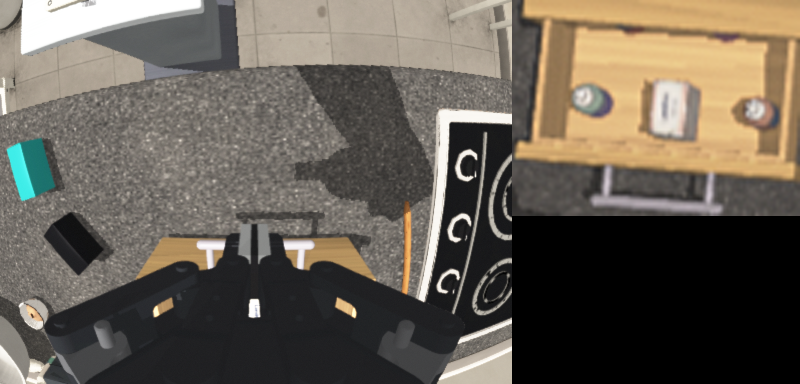

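The top crop shows the carton standing between both upright bottles, with the hand clear. The closed fingers are now in front of the handle, so I'll lower them and approach.

Request:
play_rows:
  motion:
    - [1,[0,0.1,3.4],[0,0,0]]
    - [1,[0,0.1,3.4],[0,0,0]]
    - [1,[0,0,3.4],[0,0,0]]
    - [1,[0,0,3.4],[0,0,0]]
    - [1,[0,0,3.2],[0,0,0]]
    - [1,[0,0,0],[0,0,0]]
    - [1,[-1.5,0,0],[0,0,0]]
    - [1,[-1.5,0,0],[0,0,0]]
    - [1,[-1.0,0,0],[0,0,0]]
    - [1,[-0.5,0,0],[0,0,0]]
    - [1,[-0.3,0,0],[0,0,0]]
    - [1,[-0.2,0,0],[0,0,0]]
    - [1,[-0.2,0,0],[0,0,0]]
    - [1,[-0.2,0,0],[0,0,0]]
    - [1,[-0.2,0,0],[0,0,0]]
    - [1,[-0.2,0,0],[0,0,0]]
    - [1,[-0.2,0,0],[0,0,0]]

```text
time: 19.05
eef_pos: [0.4263, 0.2135, 0.0893]
orientation: [3.141, 0.0, 3.069]
wrist_force: [0.7, -0.6, -1.0]
opening: 0.0002
grasp_force: 0.0
```

Request:
play_rows:
  motion:
    - [1,[-0.2,0,0],[0,0,0]]
    - [1,[-0.2,0,0],[0,0,0]]
    - [1,[-0.2,0,0],[0,0,0]]
    - [1,[-0.2,0,0],[0,0,0]]
    - [1,[-0.25,0,0],[0,0,0]]
    - [1,[-0.3,0,0],[0,0,0]]
    - [1,[-0.35,0,0],[0,0,0]]
    - [1,[-0.4,0,0],[0,0,0]]
    - [1,[-0.4,0,0],[0,0,0]]
    - [1,[-0.4,0,0],[0,0,0]]
    - [1,[-0.4,0,0],[0,0,0]]
    - [1,[-0.4,0,0],[0,0,0]]
    - [1,[-0.4,0,0],[0,0,0]]
    - [1,[-0.4,0,0],[0,0,0]]
    - [1,[-0.4,0,0],[0,0,0]]
    - [1,[-0.4,0,0],[0,0,0]]
    - [1,[-0.4,0,0],[0,0,0]]
    - [1,[-0.4,0,0],[0,0,0]]
    - [1,[-0.4,0,0],[0,0,0]]
    - [1,[-0.4,0,0],[0,0,0]]

```text
time: 20.72
eef_pos: [0.4955, 0.2083, 0.0892]
orientation: [3.141, 0.0, 3.068]
wrist_force: [-0.9, 1.2, 0.1]
opening: 0.0
grasp_force: 0.6
```

Request:
play_rows:
  motion:
    - [1,[-0.4,0,0],[0,0,0]]
    - [1,[-0.4,0,0],[0,0,0]]
    - [1,[-0.4,0,0],[0,0,0]]
    - [1,[-0.4,0,0],[0,0,0]]
    - [1,[-0.4,0,0],[0,0,0]]
    - [1,[-0.4,0,0],[0,0,0]]
    - [1,[-0.4,0,0],[0,0,0]]
    - [1,[-0.4,0,0],[0,0,0]]
    - [1,[-0.4,0,0],[0,0,0]]
    - [1,[-0.35,0,0],[0,0,0]]
    - [1,[-0.3,0,0],[0,0,0]]
    - [1,[-0.2,0,0],[0,0,0]]
    - [1,[-0.2,0,0],[0,0,0]]
    - [1,[-0.2,0,0],[0,0,0]]

```text
time: 21.88
eef_pos: [0.5436, 0.2048, 0.0893]
orientation: [3.141, 0.0, 3.068]
wrist_force: [-1.6, 0.3, 0.3]
opening: 0.0004
grasp_force: 0.5
```

Request:
play_rows:
  motion:
    - [1,[-0.15,0,0],[0,0,0]]
    - [1,[-0.15,0,0],[0,0,0]]
    - [1,[-0.15,0,0],[0,0,0]]
    - [1,[-0.15,0,0],[0,0,0]]
    - [1,[0,0,0],[0,0,0]]

```text
time: 22.3
eef_pos: [0.55, 0.2043, 0.0893]
orientation: [3.141, 0.001, 3.068]
wrist_force: [0.4, 0.2, -0.6]
opening: -0.0001
grasp_force: 0.1
```

Request:
play_rows:
  motion:
    - [1,[-0.15,0,0],[0,0,0]]
    - [1,[-0.15,0,0],[0,0,0]]
    - [1,[-0.15,0,0],[0,0,0]]
    - [1,[-0.15,0,0],[0,0,0]]
    - [1,[0,0,0],[0,0,0]]

```text
time: 22.72
eef_pos: [0.551, 0.2042, 0.0892]
orientation: [3.141, -0.009, 3.07]
wrist_force: [-12.8, 0.9, 8.0]
opening: 0.0002
grasp_force: 6.4
```

Request:
play_rows:
  motion:
    - [1,[-0.15,0,0],[0,0,0]]
    - [1,[-0.15,0,0],[0,0,0]]
    - [1,[0,0,0],[0,0,0]]

```text
time: 22.97
eef_pos: [0.5511, 0.2041, 0.0892]
orientation: [3.142, -0.014, 3.07]
wrist_force: [-20.9, 2.0, 13.6]
opening: -0.0002
grasp_force: 10.0
```

It has hit a hard stop after about 12 cm of travel, so I'll back off, rise and check.

Request:
play_rows:
  motion:
    - [1,[0.5,0,0],[0,0,0]]
    - [1,[0.5,0,0],[0,0,0]]
    - [1,[1.5,0,0],[0,0,0]]
    - [1,[3,0,0],[0,0,0]]
    - [1,[4,0,0],[0,0,0]]
    - [1,[4,0,0],[0,0,0]]
    - [1,[4,0,0],[0,0,0]]
    - [1,[2,0,-2],[0,0,0]]
    - [1,[0,0,-4],[0,0,0]]
    - [1,[0,0,-4],[0,0,0]]
    - [1,[0,0,0],[0,0,0]]
    - [1,[0,0,0],[0,0,0]]

```text
time: 23.97
eef_pos: [0.3665, 0.2193, 0.1924]
orientation: [3.137, 0.008, 3.068]
wrist_force: [-0.1, 0.8, 0.2]
opening: 0.0001
grasp_force: 0.0
```

Run:
```python
from h import *
tp=camera("top");sc=camera("scene")
o=np.zeros((400,800,3),np.uint8)
o[:400,:400]=cv2.resize(tp[75:235,95:255],(400,400),interpolation=2);o[:,400:]=cv2.resize(sc[80:220,170:310],(400,400),interpolation=2)
cv2.imwrite("pics/f.png",o)
```

```text
(no output)
```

View pics/f.png

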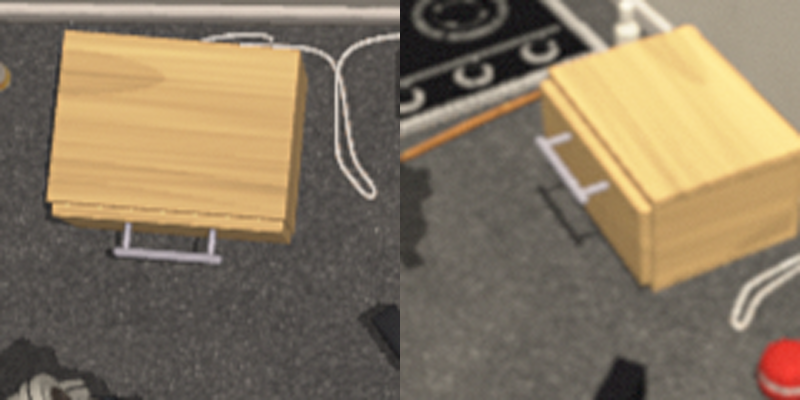

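Both views show the drawer shut against the unit and the arm clear.

```bash
python3 -c "
from plant import r;print(r.hand_in())"
```

```text
the job is handed in; nothing more can be done
None
```

I handed the job in at about 24 s: the carton was stood up on the worktop and let go, then stood in the gap between the bottles and let go, and the drawer was pushed to its stop and looks shut; I couldn't see inside once it was shut, and no verdict came back.

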